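# Stand the tail block in a ukulele mould and cam it tight

### The arm

A 6-joint arm with a two-finger parallel gripper is mounted at the origin on the work surface. World frame = base frame: x ahead of the robot, y to its left, z up, the work surface at z = 0. Lengths are in m, angles in rad, forces in N, time in s.
With the tool pointing down it reaches from about 0.25 to 0.725 m from the base axis. Payload 4 kg.
Tool frame: the origin (TCP) lies at the very end of the fingers, on their centre line; the grasp point (between the pads) lies 19 mm behind it; z points along the fingers, y is the line along which they close (so a half turn about z gives the same grasp; the last joint's range is limited). The gripper opens to 85 mm and grips with 20 to 120 N. Pads are 22 mm wide; open, the fingers measure 114 mm over their backs; the gripper's body (76 mm by 85 mm) begins 54 mm behind the grasp point. The pads swing forward as they close: fully open they stand 13 mm farther back than shut.
Start: joints at [-1.315, 0.241, 0.005, 1.335, 0, 1.571], TCP at [0.127, -0.484, 0.231] pointing down, gripper open.
Joint ranges: [-2.72, 2.72], [-1.05, 1.87], [-1.09, 1.28], [-1.99, 2.15], [-1.42, 1.44], [-3.14, 3.14]. Speed limits (rad/s): [2.79, 2.79, 3.14, 3.14, 3.14, 3.14].

### API

Orientations are given as a unit quaternion [x, y, z, w].
In Python, from workcell import * gives the robot as it stands. The module is installed in compiled form; this text tells all that it offers.
- The arm moves only by the tool send_rows, never from a script. Its argument "steps" is text: rows parted by semicolons, each of 7 numbers parted by spaces: the opening, from -1 (shut) to 1 (fully open), then the shift along the world's x, y, z in m, then the turn, a rotation vector about the world's x, y, z in rad. A call has exactly 5 rows; each row shifts and turns the commanded pose from where the row before left it; what a row does not reach is not made up. A row lasts 1/12 s, in which the tool goes at most 41.7 mm and 7.16 degrees, less where a joint would pass 70% of its speed; a pose out of reach is approached as far as the arm can. A call is refused whole if a number of a shift passes 0.0417 or a number of a turn 0.125, either way. A call with a gripper value outside its range is refused whole. The fingers move at their own pace and stop on an object; the grip force is fixed at half the most. Time passes only in rows, so rows that do not move let the fingers close, or fill a call up. It gives the time, the measured TCP pose, the force, the opening and the grip force at its end, in the units of the state.
- get_obs(): the state, without advancing time (a new reading comes with each control period).
- camera(name): name is "scene" or "side" or "wrist"; returns a dict with "frame" (400x640x3 uint8, red, green, blue), "range_z" (400x640 float32, m along the optical axis (not along the pixel's ray), 0 where there is no reading), "camera_matrix" (3x3 intrinsics, pixels), "extrinsics" (4x4, takes a point from world to camera coordinates); the wrist camera has in their place "T_tool_cam" (4x4, takes a point from camera to tool coordinates, whose origin is the TCP and whose axes are the flange's). Camera axes: x right, y down, z forward; pixel columns grow to the right and rows downward; lengths in m; the calibration is good to about 2 mm. A picture is of the moment at which its call begins: read the wrist's pose just before it.
- job_done(): hands the job in; it is judged then, once.
The state is a dict: "clock": time; "joint_pos": joint angles; "joint_vel": joint speeds; "tau": joint torques, N m; "eef_pos": TCP position; "tool_rot": TCP orientation; "ft_force": force on the tool from outside, world axes, zero at the start; "ft_torque": the same for the moment, N m; "grip_width": finger opening in m; "grasp_force": force on a finger pad.
Only numpy, scipy, OpenCV 4.12 (cv2) and the standard library are available. Lean on these libraries where they do the work, as an engineer would, in place of code of your own. Each camera call takes 0.05 s, during which the arm holds its last target. There are 200 camera calls.

### The job

Dry-fit the ukulele's tail block: take the flat block that lies on the bench, stand it upright on its narrow end on the workboard inside the mould, its broad face against the sides at the tail and centred on the seam, and let go. Then swing the cam's lever round until you feel the cam bear firmly on the block, holding it flat against the sides, but do not force it. Leave the other things on the bench where they are.

Things in the scene. Friction and masses are not known exactly. Their poses are not given: they have to be found in the camera images.
- tail_block: Tail block: plain flat dark-wood block, 68 mm long (its x axis, to end up vertical, either end down), 54 mm wide (y), 16 mm thick (z), about 30 g. Origin at its centre. Starts lying flat on the bench left or right of the mould, long axis within 30 degrees of world y. (The other wooden block, on the other side, is thicker and has a cork sole.)
- tail_seat (a point): Foot of the seam at the mould's tail: on the workboard's upper face (12 mm above the bench), in the inner face of the sides. x points out through the tail (to the robot's left), y along the wall, z up. The wall is flat and upright for 46 mm each side of the seam and 68 mm high, then curves in: 5 mm at 72 mm aside. Seated, the block's centre is at x -8, y 0, z +34 mm from here.
- mould_middle (a point): Point on the upper face of the fixed white workboard, on the pencil centre line, 82 mm from the tail, where the pear-shaped inside of the mould is widest (224 mm); axes as tail_seat. Sides 68 mm high over the board, plywood wall 54 mm high and 22 mm thick outside them; board 290 mm wide, reaching 38 mm beyond the tail. A dark neck block is already fixed at the other (head) end.
- cam: Eccentric cam in the mould: wooden disc 40 mm across, 22 mm high, turning on a screw 8 mm off centre. Origin on the screw, at the board's upper face, on the centre line 38 to 42 mm from the tail wall (varies); x along its lever, z up. The lever starts 185 to 205 degrees from tail_seat x, counter-clockwise from above (away from the tail); then the disc is 6 to 11 mm clear of the seated block.
- cam_knob (a point): Centre of the dark knob (18 mm thick, top 40 mm over the board) on the lever's end, 72 mm from the pivot, 30 mm over the board. Turned clockwise from above (swinging to the mould's +y side) the disc meets the seated block with the lever somewhere between 145 and 110 degrees, to be felt. Turns stiffly (1.5 N at the knob), stays where left; a firm grip takes 4 to 8 N there; 20 N is too much.
- sanding_block: Bystander: wooden sanding block 98 x 60 x 28 mm with a cork sole, lying on the other side of the mould; origin under its centre.
- tape_roll: Bystander: roll of paper tape lying flat, 100 mm across, 24 mm high; origin under its centre.
- glue_bottle: Bystander: white glue bottle, 54 mm across, 140 mm high; origin under its centre.
- screwdriver: Bystander: screwdriver lying on the bench beyond the mould.
There are look-alikes about, which are no part of the job. Of the things shaped like the tail_block, the wood one is meant.

How it is judged:
On the way, in this order (a step that is already met when the one before it is completed fails the run):
1. the tail block stands released on its narrow end on the workboard, between the cam and the tail (angle between the x axis of tail_block and the z axis of tail_seat, either way round below 0.15 rad and x of tail_block in the frame of tail_seat between -0.022 and 0 m and y of tail_block in the frame of tail_seat between -0.015 and 0.015 m and z of tail_block in the frame of tail_seat below 0.038 m and linear speed of tail_block below 0.03 m/s and contact force between the fingers and tail_block below 0.1 N), for 0.2 s.
2. the cam bears firmly on the block (contact force between cam and tail_block above 3 N), for 0.2 s.
At the end, for the whole second after the job is handed in: The tail block stands upright (within 3 degrees) with its narrow end down on the workboard (within 2.5 mm), its broad face flat against the sides at the tail (within 2.5 mm and 3.4 degrees), centred on the seam within 5 mm, and the cam, left by itself, presses on it with more than 3 N (angle between the x axis of tail_block and the z axis of tail_seat, either way round below 0.05 rad and angle between the z axis of tail_block and the x axis of tail_seat, either way round below 0.06 rad and x of tail_block in the frame of tail_seat between -0.0105 and -0.0055 m and y of tail_block in the frame of tail_seat between -0.005 and 0.005 m and z of tail_block in the frame of tail_seat between 0.0315 and 0.0365 m and contact force between cam and tail_block above 3 N and linear speed of tail_block below 0.01 m/s); the robot touches nothing.
It fails at once if a bystander was pushed more than 30 mm (distance of any of sanding_block, tape_roll, glue_bottle, screwdriver from where it was at the start of the episode above 0.03 m).
It fails at once if the cam was forced: it pressed on the block with more than 200 N (contact force between cam and tail_block above 200 N).
It also fails if it takes over 64 s, if anything falls off the work surface, if the arm or the gripper's body presses on something with over 40 N, if the wrist force passes 120 N, or if a joint passes its speed limit or range.

## Working session

There is one attempt and no reset: what is moved stays moved. The work goes in short steps, Python scripts to look and compute and a tool call to move; the robot and the scene stay as the last step left them, time stands still between calls to the robot, and variables do not carry over. Pictures are saved under pics/ and viewed, at most 10 in all, crops included, and the job is handed in when it is done.

Besides the shell and the picture viewer there is one more tool, called after "Emit:" as name(argument=value, ...) on one line, values as JSON. send_rows: Moves the arm, as the interface text tells. Its arguments: {"type":"object","properties":{"steps":{"type":"string"}},"required":["steps"]}

```bash
mkdir -p pics; cat > h.py <<'E'
from workcell import *
import numpy as np, cv2
from scipy.spatial.transform import Rotation as R
def grab(n):
    o=get_obs(); c=camera(n)
    K=np.array(c["camera_matrix"])
    if n=="wrist":
        T=np.eye(4);T[:3,:3]=R.from_quat(o["tool_rot"]).as_matrix();T[:3,3]=o["eef_pos"]
        W=T@np.array(c["T_tool_cam"])
    else: W=np.linalg.inv(np.array(c["extrinsics"]))
    return c["frame"],np.array(c["range_z"]),K,W
def ray(K,W,u,v):
    d=W[:3,:3]@np.linalg.inv(K)@np.array([u,v,1.]);return W[:3,3],d
def plane(K,W,u,v,z):
    o,d=ray(K,W,u,v);return o+d*(z-o[2])/d[2]
def cloud(D,K,W):
    v,u=np.mgrid[:D.shape[0],:D.shape[1]]
    p=np.stack([(u-K[0,2])/K[0,0]*D,(v-K[1,2])/K[1,1]*D,D],-1)
    return p@W[:3,:3].T+W[:3,3]
E
cat > a.py <<'E'
from h import *
print(get_obs())
for n in ["scene","side","wrist"]:
    F,D,K,W=grab(n); cv2.imwrite(f"pics/{n}0.png",F[...,::-1]); np.savez(f"{n}0.npz",F=F,D=D,K=K,W=W); print(n,K[0,0],W.round(3).tolist(),(D>0).mean())
E
python3 a.py
```

```text
{'clock': 0.0, 'joint_pos': array([-1.31498133e+00,  2.41397609e-01,  3.68810200e-03,  1.33518713e+00,
        2.12447766e-05,  1.57079989e+00]), 'joint_vel': array([-7.99772505e-04, -5.97181370e-05, -7.59801843e-04, -6.07104934e-04,
       -1.06768711e-03, -5.98733516e-04]), 'tau': array([ 9.10069666e-04, -3.72320509e+01,  2.52407187e+01,  1.70917012e-02,
        1.19418096e-04,  5.41752755e-06]), 'eef_pos': array([ 0.12636008, -0.4831033 ,  0.23040684]), 'tool_rot': array([ 9.91830664e-01,  1.27557164e-01, -1.23423041e-04, -1.04293142e-03]), 'ft_force': array([ 0.20083376, -0.17718373, -0.33814977]), 'ft_torque': array([-0.00284896, -0.01764536,  0.00091073]), 'grasp_force': 0.0, 'grip_width': 0.08552856047484683}
scene 376.84615556376696 [[-0.056, 0.78, -0.624, 1.333], [0.998, 0.043, -0.036, -0.089], [-0.001, -0.625, -0.781, 1.01], [0.0, 0.0, 0.0, 1.0]] 0.9958046875
side 388.9133172218133 [[-1.0, 0.015, 0.012, 0.544], [0.002, 0.72, -0.694, 0.619], [-0.019, -0.694, -0.72, 0.833], [0.0, 0.0, 0.0, 1.0]] 0.99593359375
wrist 285.26037966037563 [[0.253, -0.921, -0.297, 0.202], [-0.967, -0.242, -0.074, -0.464], [-0.004, 0.306, -0.952, 0.373], [0.0, 0.0, 0.0, 1.0]] 0.9960703125
```

View pics/scene0.png

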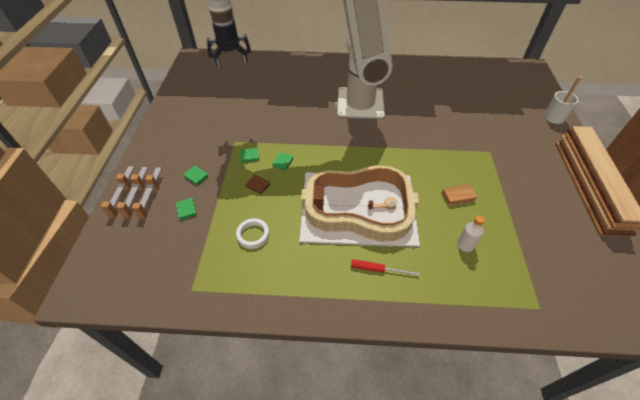

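View pics/side0.png

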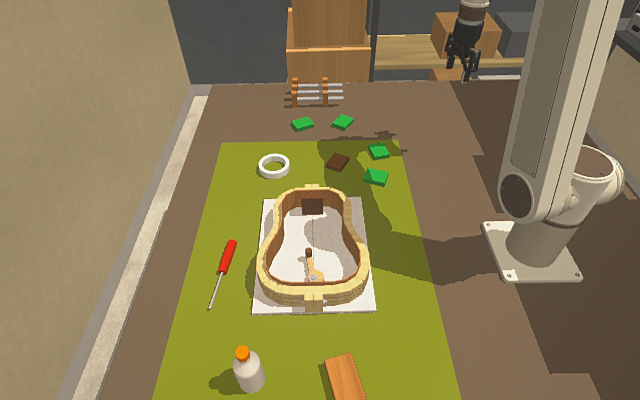

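The scene view shows the only dark-wood flat block at (258,184), which is at (337,161) in the side view. It could be confused with:
- the green plates at (250,155), (284,160), (196,175) and (187,208), which are the wrong material
- the neck block at (318,195), which is fixed in the mould
- the sanding block at (460,195), which is thicker and lighter

I choose (258,184). The tail is on the right in the scene view near (412,200), and the cam is at (390,203) with its knob at (371,204).

```bash
cat > b.py <<'E'
from h import *
L={n:np.load(f"{n}0.npz") for n in("scene","side")}
P={n:cloud(z["D"],z["K"],z["W"]) for n,z in L.items()}
for n,(u,v) in dict(scene=(258,184),side=(337,161)).items():
    F=L[n]["F"].astype(int);p=P[n]
    print(n,F[v,u],p[v,u].round(4),'mat',F[v+18,u+5],p[v+18,u+5].round(4))
    m=((F.max(-1)<110)&(F[...,0]>F[...,1]*1.35)).astype(np.uint8)
    box=np.zeros_like(m);box[v-18:v+18,u-22:u+22]=1;m&=box
    k,lab=cv2.connectedComponents(m);c=lab==lab[v,u];q=p[c]
    zt=np.median(q[:,2]);t=q[q[:,2]>zt-.006]
    r=cv2.minAreaRect((t[:,:2]*1000).astype(np.float32));print(c.sum(),'ztop',zt,r,t.mean(0))
# mould rims
for n in P:
    p=P[n];F=L[n]["F"].astype(int)
    w=(p[...,0]>.2)&(p[...,0]<.65)&(p[...,1]>-.35)&(p[...,1]<.25)
    for lo,hi in((.006,.018),(.060,.071),(.074,.086)):
        q=p[w&(p[...,2]>lo)&(p[...,2]<hi)];print(n,lo,len(q),q.min(0).round(4),q.max(0).round(4),np.median(q[:,2]))
crop=L["scene"]["F"][160:245,225:425];cv2.imwrite("pics/crop1.png",cv2.resize(crop,None,fx=4,fy=4,interpolation=cv2.INTER_CUBIC)[...,::-1])
E
python3 b.py
```

```text
scene [87 54 35] [ 0.4953 -0.3588  0.0161] mat [150 151  76] [ 5.608e-01 -3.331e-01  4.000e-04]
254 ztop 0.015386805567187356 ((886.8565673828125, -215.24436950683594), (924.6771850585938, 75.63117980957031), 20.506488800048828) [ 0.5066637  -0.35787331  0.0327934 ]
side [94 63 36] [ 0.4878 -0.3547  0.0157] mat [103 105  37] [ 0.4742 -0.2894 -0.0038]
269 ztop 0.014534797831464052 ((531.3239135742188, 109.83065795898438), (1016.674072265625, 69.97222900390625), 84.63751220703125) [ 0.4879071  -0.35148789  0.01820911]
scene 0.006 2869 [ 0.2721 -0.3498  0.006 ] [0.65   0.2496 0.018 ] 0.01157770164013494
scene 0.06 1139 [ 0.4257 -0.2008  0.06  ] [0.65   0.1737 0.071 ] 0.06560627834071409
scene 0.074 421 [ 0.4488 -0.1643  0.074 ] [0.6499 0.1367 0.0843] 0.07861550819347318
side 0.006 6318 [ 0.3324 -0.3497  0.0061] [0.65   0.1778 0.018 ] 0.011390473557931158
side 0.06 2199 [ 0.4295 -0.198   0.06  ] [0.6499 0.1781 0.071 ] 0.06561499442507501
side 0.074 631 [ 0.4513 -0.1619  0.0741] [0.65   0.1416 0.0827] 0.07866516373609433
```

View pics/crop1.png

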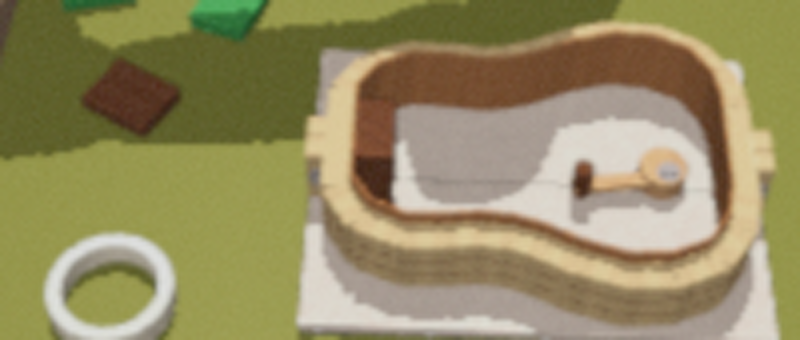

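The crop shows a plain dark block at crop (130,96), and the cam disc and knob at crop (662,170) and (583,178). I'll move over the block while yawing the tool.

Emit:
send_rows(steps="1 0.03 0.01 0 0 0 -0.12;1 0.03 0.01 0 0 0 -0.12;1 0.03 0.01 0 0 0 -0.12;1 0.03 0.01 0 0 0 -0.12;1 0.03 0.01 0 0 0 -0.12")

```text
clock: 0.57
eef_pos: [0.2775, -0.433, 0.231]
tool_rot: [0.985, -0.174, -0.0, -0.0]
ft_force: [-1.0, -0.6, 0.4]
grip_width: 0.085
grasp_force: 0.0
```

```bash
python3 -c "
from h import *
o=get_obs();print(o['joint_pos'].round(3),o['eef_pos'],R.from_quat(o['tool_rot']).as_matrix().round(3))"
```

```text
[-1.001  0.27   0.043  1.345 -0.     2.491] [ 0.27750422 -0.43295521  0.23099887] [[ 0.939 -0.344 -0.   ]
 [-0.344 -0.939  0.001]
 [-0.001 -0.    -1.   ]]
```

Emit:
send_rows(steps="1 0.01 0.005 0 0 0 0.124;1 0.01 0.005 0 0 0 0.124;1 0.01 0.005 0 0 0 0.124;1 0.01 0.005 0 0 0 0.124;1 0.01 0.005 0 0 0 0.124")

```text
clock: 0.98
eef_pos: [0.3269, -0.4082, 0.2309]
tool_rot: [0.99, 0.141, -0.0, -0.0]
ft_force: [-0.0, -0.3, 0.0]
grip_width: 0.0852
grasp_force: 0.0
```

Emit:
send_rows(steps="1 0.01 0.005 0 0 0 0.124;1 0.01 0.005 0 0 0 0.124;1 0.01 0.005 0 0 0 0.124;1 0.01 0.005 0 0 0 0.124;1 0.01 0.005 0 0 0 0.124")

```text
clock: 1.4
eef_pos: [0.3768, -0.3833, 0.2309]
tool_rot: [0.9, 0.436, -0.0, -0.0]
ft_force: [-0.3, 0.1, -0.1]
grip_width: 0.0856
grasp_force: 0.0
```

Emit:
send_rows(steps="1 0.01 0.005 0 0 0 0.124;1 0.01 0.005 0 0 0 0.124;1 0.01 0.005 0 0 0 0.124;1 0.01 0.005 0 0 0 0.124;1 0.01 0.005 0 0 0 0.124")

```text
clock: 1.82
eef_pos: [0.4268, -0.3583, 0.2308]
tool_rot: [0.724, 0.69, -0.0, -0.001]
ft_force: [0.4, -0.2, 0.1]
grip_width: 0.0856
grasp_force: 0.0
```

Emit:
send_rows(steps="1 0.01 0.005 0 0 0 0.124;1 0.01 0.005 0 0 0 0.124;1 0.01 0.005 0 0 0 0.124;1 0.01 0.005 0 0 0 0.124;1 0.01 0.005 0 0 0 0.124")

```text
clock: 2.23
eef_pos: [0.4767, -0.3333, 0.2308]
tool_rot: [0.479, 0.878, 0.0, -0.001]
ft_force: [0.5, -0.6, -0.3]
grip_width: 0.0853
grasp_force: 0.0
```

Emit:
send_rows(steps="1 0 0 0 0 0 0.124;1 0 0 0 0 0 0.124;1 0 0 0 0 0 0.124;1 0 0 0 0 0 0.124;1 0 0 0 0 0 0.124")

```text
clock: 2.65
eef_pos: [0.4763, -0.3335, 0.2308]
tool_rot: [0.189, 0.982, 0.0, -0.001]
ft_force: [0.3, -0.4, -0.3]
grip_width: 0.0855
grasp_force: 0.0
```

Emit:
send_rows(steps="1 0 0 0 0 0 0.124;1 0 0 0 0 0 0.124;1 0 0 0 0 0 0.124;1 0 0 0 0 0 0.124;1 0 0 0 0 0 0.124")

```text
clock: 3.07
eef_pos: [0.4763, -0.3336, 0.2308]
tool_rot: [-0.12, 0.993, 0.0, -0.0]
ft_force: [-0.1, 0.3, 0.5]
grip_width: 0.0853
grasp_force: 0.0
```

Emit:
send_rows(steps="1 0 0 0 0 0 0.124;1 0 0 0 0 0 0.124;1 0 0 0 0 0 0.124;1 0 0 0 0 0 0.124;1 0 0 0 0 0 0.124")

```text
clock: 3.48
eef_pos: [0.4763, -0.3336, 0.2308]
tool_rot: [-0.417, 0.909, 0.0, -0.0]
ft_force: [0.1, -0.2, 0.6]
grip_width: 0.0857
grasp_force: 0.0
```

Emit:
send_rows(steps="1 0 0 0 0 0 0.124;1 0 0 0 0 0 0.124;1 0 0 0 0 0 0.124;1 0 0 0 0 0 0.124;1 0 0 0 0 0 0.1")

```text
clock: 3.9
eef_pos: [0.4763, -0.3336, 0.2308]
tool_rot: [-0.665, 0.747, 0.001, -0.0]
ft_force: [0.7, -0.9, 0.6]
grip_width: 0.0855
grasp_force: 0.0
```

```bash
cat > c.py <<'E'
from h import *
import sys
o=get_obs();print(o['joint_pos'].round(3),o['eef_pos'].round(4),R.from_quat(o['tool_rot']).as_matrix().round(3).tolist())
F,D,K,W=grab("wrist");cv2.imwrite(f"pics/{sys.argv[1]}.png",F[...,::-1]);np.savez(sys.argv[1]+".npz",F=F,D=D,K=K,W=W)
p=cloud(D,K,W)
m=(np.linalg.norm(p[...,:2]-[.492,-.354],axis=-1)<.07)&(F.max(-1)<110)&(F[...,0]>F[...,1]*1.35)
k,lab,st,ce=cv2.connectedComponentsWithStats(m.astype(np.uint8));i=1+st[1:,4].argmax();c=lab==i
q=p[c];z=np.median(q[:,2]);print('top z',z,c.sum(),ce[i])
h=cv2.findContours(c.astype(np.uint8),0,1)[0];h=max(h,key=len)
xy=np.array([plane(K,W,*a[0],.0155)[:2] for a in h],np.float32)*1000
print(cv2.minAreaRect(xy)); r=cv2.minAreaRect(xy); print(cv2.boxPoints(r).round(1).tolist())
t=q[abs(q[:,2]-z)<.004];print(cv2.minAreaRect((t[:,:2]*1000).astype(np.float32)),t.mean(0))
E
python3 c.py w1
```

```text
[-0.611  0.406  0.236  1.402 -0.    -2.067] [ 0.4763 -0.3336  0.2308] [[-0.115, -0.993, -0.001], [-0.993, 0.115, 0.001], [-0.001, 0.001, -1.0]]
top z 0.016058184395023573 2026 [300.80207305 149.69743337]
((487.0198059082031, -363.187255859375), (67.6876220703125, 53.43777084350586), 61.349727630615234)
[[447.29998779296875, -380.1000061035156], [494.20001220703125, -405.70001220703125], [526.7000122070312, -346.29998779296875], [479.79998779296875, -320.70001220703125]]
((487.08489990234375, -363.1208190917969), (67.5040283203125, 53.42655944824219), 61.43981170654297) [ 0.48807365 -0.36514714  0.01605346]
```

View pics/w1.png

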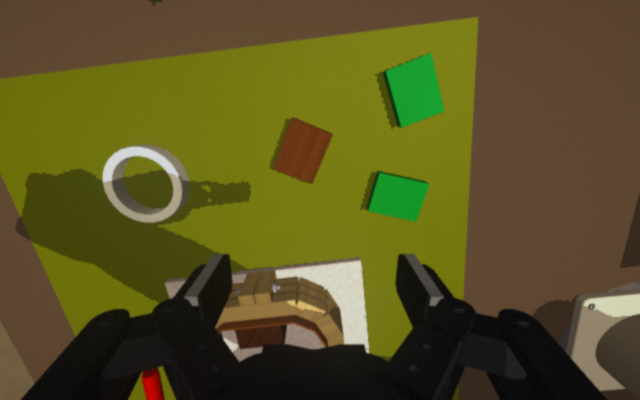

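The wrist view shows the block at (301,150), with greens at (414,91) and (397,196) and tape at (145,185). The measured 67.7 x 53.4 mm matches. The centre is (0.487,-0.363), the long axis is at 61.4°, and the top is at 16 mm. I'll yaw, tilt 45° and approach the +y end.

Emit:
send_rows(steps="1 0.01 0.0085 0 0 0 -0.0768;1 0.01 0.0085 0 0 0 -0.0768;1 0.01 0.0085 0 0 0 -0.0768;1 0.01 0.0085 0 0 0 -0.0768;1 0.01 0.0085 0 0 0 -0.0768")

```text
clock: 4.37
eef_pos: [0.5267, -0.2908, 0.2309]
tool_rot: [-0.506, 0.863, 0.0, -0.0]
ft_force: [0.5, 0.0, 0.7]
grip_width: 0.0851
grasp_force: 0.0
```

Emit:
send_rows(steps="1 0 0 -0.015 -0.069 0.0376 0;1 0 0 -0.015 -0.069 0.0376 0;1 0 0 -0.015 -0.069 0.0376 0;1 0 0 -0.015 -0.069 0.0376 0;1 0 0 -0.015 -0.069 0.0376 0")

```text
clock: 4.78
eef_pos: [0.5267, -0.2912, 0.156]
tool_rot: [-0.497, 0.845, -0.102, -0.169]
ft_force: [0.3, 0.3, -0.6]
grip_width: 0.0856
grasp_force: 0.0
```

Emit:
send_rows(steps="1 0 0 -0.015 -0.069 0.0376 0;1 0 0 -0.015 -0.069 0.0376 0;1 0 0 -0.015 -0.069 0.0376 0;1 0 0 -0.015 -0.069 0.0376 0;1 0 0 -0.015 -0.069 0.0376 0")

```text
clock: 5.2
eef_pos: [0.5269, -0.291, 0.0809]
tool_rot: [-0.468, 0.796, -0.198, -0.329]
ft_force: [0.6, -0.9, -0.1]
grip_width: 0.0854
grasp_force: 0.0
```

```bash
python3 c.py w2
```

```text
[-0.16   0.756  0.174  1.31  -0.734 -1.1  ] [ 0.5269 -0.291   0.0809] [[-0.344, -0.876, -0.338], [-0.615, 0.483, -0.624], [0.71, -0.007, -0.705]]
top z 0.01560415894082981 4232 [313.74220227 193.33435728]
((488.5711669921875, -360.605224609375), (72.45033264160156, 53.53266525268555), 61.47289276123047)
[[447.79998779296875, -379.6000061035156], [494.79998779296875, -405.20001220703125], [529.4000244140625, -341.6000061035156], [482.3999938964844, -316.0]]
((487.4021911621094, -362.7212829589844), (68.38334655761719, 53.564422607421875), 61.451942443847656) [ 0.48876949 -0.3600459   0.01561186]
```

Emit:
send_rows(steps="1 -0.0085 -0.0155 -0.018 0 0 0;1 -0.0085 -0.0155 -0.018 0 0 0;1 -0.0085 -0.0155 -0.018 0 0 0;1 -0.004 -0.007 -0.009 0 0 0;1 -0.0045 -0.008 -0.010 0 0 0")

```text
clock: 5.67
eef_pos: [0.4915, -0.3535, 0.0077]
tool_rot: [-0.469, 0.796, -0.196, -0.328]
ft_force: [0.6, -0.8, -0.2]
grip_width: 0.0856
grasp_force: 0.0
```

Emit:
send_rows(steps="0.3 0 0 0 0 0 0;-1 0 0 0 0 0 0;-1 0 0 0 0 0 0;-1 0 0 0 0 0 0;-1 0 0 0 0 0 0")

```text
clock: 6.08
eef_pos: [0.4939, -0.3525, 0.0095]
tool_rot: [-0.469, 0.796, -0.197, -0.328]
ft_force: [1.3, 1.5, 3.1]
grip_width: 0.0522
grasp_force: 62.7
```

Emit:
send_rows(steps="-1 0 0 0 0 0 0;-1 0 0 0 0 0 0;-1 0 0 0.003 0 0 0;-1 0 0 0.01 0 0 0;-1 0 0 0.02 0 0 0")

```text
clock: 6.5
eef_pos: [0.4903, -0.352, 0.0393]
tool_rot: [-0.47, 0.795, -0.194, -0.33]
ft_force: [-0.5, 0.1, -0.5]
grip_width: 0.0518
grasp_force: 62.5
```

Emit:
send_rows(steps="-1 0 0 0.02 0.0985 -0.0537 0;-1 0 0 0.02 0.0985 -0.0537 0;-1 0 0 0.02 0.0985 -0.0537 0;-1 0 0 0.02 0.0985 -0.0537 0;-1 0 0 0.02 0.0985 -0.0537 0")

```text
clock: 6.92
eef_pos: [0.4926, -0.3524, 0.1439]
tool_rot: [-0.505, 0.856, -0.057, -0.093]
ft_force: [0.5, -0.4, -0.2]
grip_width: 0.0521
grasp_force: 62.5
```

Emit:
send_rows(steps="-1 0 0 0.02 0.0985 -0.0537 0;-1 0 0 0.02 0.0985 -0.0537 0;-1 0 0 0.01 0.0985 -0.0537 0;-1 0 0 0.01 0.0985 -0.0537 0;-1 0 0 0.01 0.0985 -0.0537 0")

```text
clock: 7.33
eef_pos: [0.4923, -0.3533, 0.2141]
tool_rot: [-0.501, 0.849, 0.085, 0.146]
ft_force: [0.3, 0.7, -0.6]
grip_width: 0.052
grasp_force: 62.6
```

Emit:
send_rows(steps="-1 0 0.02 0 0.0985 -0.0537 0;-1 0 0.02 0 0.0985 -0.0537 0;-1 0 0.02 0 0.0985 -0.0537 0;-1 0 0.02 0 0.0985 -0.0537 0;-1 0 0.02 0 0 0 0.1")

```text
clock: 7.75
eef_pos: [0.4879, -0.2533, 0.2085]
tool_rot: [-0.505, 0.773, 0.216, 0.318]
ft_force: [-0.3, 0.1, -1.6]
grip_width: 0.0523
grasp_force: 62.8
```

Emit:
send_rows(steps="-1 0 0.03 0 0 0 0.1;-1 0 0.03 0 0 0 0.1;-1 0 0.03 0 0 0 0.1;-1 0 0.03 0 0 0 0.1;-1 0 0.03 0 0 0 0")

```text
clock: 8.17
eef_pos: [0.4934, -0.1014, 0.2105]
tool_rot: [-0.653, 0.654, 0.272, 0.269]
ft_force: [0.3, 0.6, -0.5]
grip_width: 0.0518
grasp_force: 62.8
```

```bash
cat > d.py <<'E'
from h import *
import sys
o=get_obs();print(o['joint_pos'].round(3),o['eef_pos'].round(4),R.from_quat(o['tool_rot']).as_matrix().round(3).tolist(),o['grip_width'])
for n in ("wrist","scene","side"):
    F,D,K,W=grab(n);cv2.imwrite(f"pics/{sys.argv[1]}{n}.png",F[...,::-1]);np.savez(sys.argv[1]+n+".npz",F=F,D=D,K=K,W=W)
E
python3 d.py t1
```

```text
[-0.568  0.579  0.194  1.684  0.635 -2.305] [ 0.4934 -0.1014  0.2105] [[-0.003, -1.0, -0.004], [-0.707, -0.001, 0.707], [-0.707, 0.005, -0.707]] 0.05178142123550277
```

View pics/t1wrist.png

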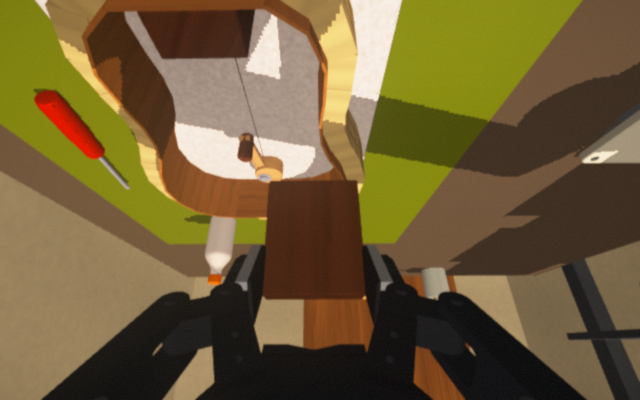

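The wrist view shows the block held upright, its front face spanning (267..363,181..298). The cam disc is at (265,165), the knob at (246,146), and the pencil line runs from (237,60) to (262,150). Now I'll measure the mould.

```bash
cat > e.py <<'E'
from h import *
def lf(q): # fit y = a + b x robust
    vx,vy,x,y=cv2.fitLine((q[:,:2]*1000).astype(np.float32),cv2.DIST_HUBER,0,.01,.01).ravel();return np.degrees(np.arctan2(vy,vx)),x,y
for n in ("t1wrist","scene0"):
    z=np.load(n+".npz");F=z["F"].astype(int);p=cloud(z["D"],z["K"],z["W"])
    X,Y,Z=p[...,0],p[...,1],p[...,2]
    roi=(X>.35)&(X<.66)&(Y>-.18)&(Y<.18)
    brown=(F[...,0]>F[...,1]*1.3)
    w=roi&brown&(Z>.025)&(Z<.075)&(Y>.08)
    if n=="t1wrist":w[:, 265:]=0
    q=p[w];print(n,'wall',len(q),q.min(0).round(3),q.max(0).round(3))
    for a in np.arange(.40,.62,.02):
        s=q[(q[:,0]>=a)&(q[:,0]<a+.02)]
        if len(s)>5:print(' x%.2f'%(a+.01),len(s),'ymax-ish',np.percentile(s[:,1],[10,50,90]).round(4))
    b=roi&(abs(Z-.012)<.006)&~brown;print('board z',np.median(Z[b]))
    g=F.mean(-1).astype(np.float32);bg=cv2.medianBlur(g.astype(np.uint8),9).astype(float)
    l=b&(bg-g>12)&(Y<.03)&(Y>-.13)&(X>.44)&(X<.56);v,u=np.nonzero(l)
    pl=np.array([plane(z["K"],z["W"],a,c,.012) for a,c in zip(u,v)])
    if len(pl)>10:
        f=cv2.fitLine((pl[:,:2]*1000).astype(np.float32),cv2.DIST_HUBER,0,.01,.01).ravel()
        for _ in range(4):
            nrm=np.array([-f[1],f[0]]);d=(pl[:,:2]*1000-f[2:])@nrm;pk=pl[abs(d)<3]
            f=cv2.fitLine((pk[:,:2]*1000).astype(np.float32),cv2.DIST_HUBER,0,.01,.01).ravel()
        print('line',len(pl),len(pk),f, 'deg',np.degrees(np.arctan2(f[1],f[0])))
    c=roi&(Z>.029)&(Z<.038)&(abs(X-.5)<.08)&(Y>.0)&(Y<.13);k=roi&(Z>.046)&(Z<.056)&(abs(X-.5)<.08)&(Y>-.03)&(Y<.06)
    for nm,m in(("disc",c),("knob",k)):
        t=p[m]
        if len(t)>4:print(nm,len(t),t.mean(0).round(4),cv2.minEnclosingCircle((t[:,:2]*1000).astype(np.float32)))
E
python3 e.py
```

```text
t1wrist wall 1859 [0.564 0.081 0.025] [0.66  0.138 0.075]
 x0.57 227 ymax-ish [0.1347 0.1361 0.1371]
 x0.59 361 ymax-ish [0.1354 0.1364 0.1373]
 x0.61 378 ymax-ish [0.1348 0.1362 0.1373]
board z 0.012498718568710765
line 74 22 [  0.78972     -0.61346745 485.9789     -38.092358  ] deg -37.84065
disc 649 [0.5493 0.0712 0.0333] ((507.6219482421875, 53.235172271728516), 82.05659484863281)
knob 215 [0.5187 0.0129 0.051 ] ((504.1260986328125, 32.624794006347656), 77.0433349609375)
scene0 wall 283 [0.452 0.08  0.026] [0.647 0.136 0.075]
 x0.45 45 ymax-ish [0.0824 0.088  0.0978]
 x0.47 86 ymax-ish [0.0957 0.1082 0.117 ]
 x0.49 42 ymax-ish [0.1209 0.1256 0.1291]
 x0.51 28 ymax-ish [0.1302 0.1316 0.1337]
 x0.53 17 ymax-ish [0.1328 0.1337 0.1342]
 x0.55 17 ymax-ish [0.1337 0.1342 0.1345]
 x0.57 14 ymax-ish [0.1339 0.1342 0.1348]
 x0.59 16 ymax-ish [0.1341 0.1346 0.1352]
 x0.61 11 ymax-ish [0.1338 0.1346 0.1355]
board z 0.01129411794766233
disc 185 [0.5236 0.079  0.0333] ((517.9483642578125, 57.88825607299805), 74.86823272705078)
knob 62 [0.4877 0.0151 0.051 ] ((513.0565795898438, 31.539464950561523), 67.17031860351562)
```

```bash
cat > e2.py <<'E'
from h import *
for n in ("t1wrist","scene0","side0"):
    z=np.load(n+".npz");F=z["F"].astype(int);K=z["K"];W=z["W"];p=cloud(z["D"],K,W)
    X,Y,Z=p[...,0],p[...,1],p[...,2];print(n)
    roi=(abs(X-.57)<.06)&(Y>-.12)&(Y<.128)
    g=F.mean(-1).astype(np.uint8);bg=cv2.medianBlur(g,9).astype(float)
    l=roi&(Z<.022)&(bg-g>8)&(Y<.015);v,u=np.nonzero(l)
    pl=np.array([plane(K,W,a,c,.012)[:2] for a,c in zip(u,v)])*1000
    if len(pl)>10:
        best=max((( (abs(pl[:,0]-(x0+s*pl[:,1]))<1.5).sum(),x0,s) for x0 in np.arange(530,620,.5) for s in np.arange(-.25,.26,.01)))
        pk=pl[abs(pl[:,0]-(best[1]+best[2]*pl[:,1]))<2]
        c=np.polyfit(pk[:,1],pk[:,0],1);print(' line n',best[0],len(pl),'x=%.1f + %.4f y'%(c[1],c[0]),'x at tail',c[1]+c[0]*135.5,pk[:,1].min(),pk[:,1].max())
    for nm,zz,m in(("disc",.034,(Z>.030)&(Z<.037)&(Y>.04)),("knob",.052,(Z>.045)&(Z<.057)&(Y<.07))):
        m=(m&roi&(abs(X-.57)<.05)).astype(np.uint8);k,lab,st,ce=cv2.connectedComponentsWithStats(m)
        for i in range(1,k):
            if st[i,4]>12:
                t=p[lab==i];print(' ',nm,st[i,4],ce[i].round(0),t.mean(0).round(4),[np.round(a,1) for a in cv2.minAreaRect((t[:,:2]*1000).astype(np.float32))])
    # rim top of the sides at the tail: inner edge at z 80mm
    r=(abs(Z-.079)<.004)&(abs(X-.57)<.1)&(Y>.1)&(Y<.16)
    q=p[r]
    for a in np.arange(.49,.65,.02):
        s=q[(q[:,0]>=a)&(q[:,0]<a+.02)]
        if len(s)>3:print('   rim x%.2f'%(a+.01),len(s),s[:,1].min().round(4),np.median(s[:,1]).round(4))
E
python3 e2.py
python3 -c "
import cv2;f=cv2.imread('pics/t1wrist.png')[0:220,60:380];cv2.imwrite('pics/crop2.png',cv2.resize(f,None,fx=2.5,fy=2.5,interpolation=2))"
```

```text
t1wrist
 line n 151 224 x=565.5 + -0.0133 y x at tail 563.7145324840299 -79.24274469159637 15.717614199451225
  disc 459 [266. 170.] [0.5595 0.0805 0.0334] [array([565.6,  78.6]), array([39.1, 68. ]), np.float64(33.2)]
  knob 157 [245. 155.] [0.575  0.022  0.0506] [array([575.9,  24.1]), array([16.9, 15.5]), np.float64(1.2)]
   rim x0.56 19 0.1344 0.136
   rim x0.58 51 0.1348 0.1361
   rim x0.60 52 0.1347 0.1364
   rim x0.62 56 0.1323 0.1348
   rim x0.64 65 0.1221 0.1289
   rim x0.66 91 0.1002 0.1139
scene0
 line n 30 51 x=564.1 + -0.0553 y x at tail 556.6441752712667 -108.71261872792958 4.394625975731231
  disc 86 [390. 201.] [0.5593 0.0895 0.0336] [array([560.1,  89.6]), array([36.5, 39.3]), np.float64(65.9)]
  knob 23 [370. 202.] [0.5792 0.0235 0.0502] [array([578.8,  23.5]), array([13.1, 13.6]), np.float64(87.9)]
   rim x0.50 7 0.1253 0.1299
   rim x0.52 5 0.1327 0.135
   rim x0.54 6 0.1337 0.1344
   rim x0.56 5 0.1347 0.1351
   rim x0.58 6 0.1342 0.1357
   rim x0.60 5 0.1349 0.1356
   rim x0.64 5 0.1249 0.1285
   rim x0.66 11 0.1026 0.1122
side0
 line n 37 84 x=565.2 + -0.0295 y x at tail 561.2447491765143 -108.0342747329337 13.515857787759987
  disc 13 [310. 264.] [0.573  0.0581 0.0311] [array([573.7,  56.9]), array([ 7.1, 23.6]), np.float64(23.6)]
  disc 152 [316. 275.] [0.5577 0.0928 0.0335] [array([557.6,  91.9]), array([32.7, 38. ]), np.float64(81.8)]
  knob 39 [308. 250.] [0.5765 0.0294 0.0501] [array([576.5,  27.9]), array([17.4, 15.2]), np.float64(89.8)]
   rim x0.50 16 0.1313 0.1347
   rim x0.52 17 0.1358 0.1388
   rim x0.54 17 0.1369 0.1395
   rim x0.56 18 0.1374 0.1385
   rim x0.58 19 0.1362 0.1393
   rim x0.60 17 0.1376 0.1405
   rim x0.62 18 0.1356 0.1394
   rim x0.64 20 0.1269 0.133
   rim x0.66 21 0.1038 0.1182
```

View pics/crop2.png

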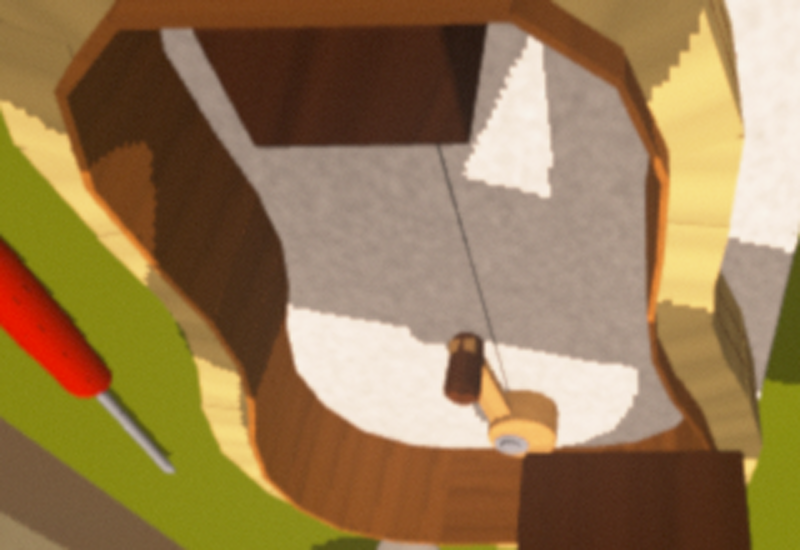

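The crop shows the cam pivot at (510,440), the knob at (465,375) and the pencil line meeting the cam. Next I'll measure the block in the hand.

```bash
cat > f.py <<'E'
from h import *
import sys
z=np.load(sys.argv[1]+".npz");F=z["F"].astype(int);K=z["K"];W=z["W"];p=cloud(z["D"],K,W)
o=get_obs();t=o['eef_pos']
m=(np.linalg.norm(p-t,axis=-1)<.085)&(F[...,0]>F[...,1]*1.3)&(F.max(-1)<130)
k,lab,st,ce=cv2.connectedComponentsWithStats(m.astype(np.uint8));i=1+st[1:,4].argmax();c=lab==i
q=p[cv2.erode(c.astype(np.uint8),np.ones((5,5)))>0];ctr=q.mean(0);U,S,V=np.linalg.svd(q-ctr,full_matrices=False);n=V[2]*np.sign(-V[2][1])
print('tcp',t,'face ctr',ctr.round(4),'normal',n.round(4),'rms',S[2]/len(q)**.5,st[i])
h=max(cv2.findContours(c.astype(np.uint8),0,1)[0],key=len)
pts=[]
for a in h:
    o_,d=ray(K,W,*a[0]);pts.append(o_+d*(((ctr-o_)@n)/(d@n)))
pts=np.array(pts);ex=np.array([1,0,0])-n[0]*n;ex/=np.linalg.norm(ex);ez=np.cross(ex,n);ez*=np.sign(ez[2])
r=cv2.minAreaRect((np.c_[(pts-ctr)@ex,(pts-ctr)@ez]*1000).astype(np.float32));print(r)
fc=ctr+ex*r[0][0]/1000+ez*r[0][1]/1000;bc=fc-n*.008
print('face centre',fc.round(4),'block centre',bc.round(4),'rel tcp',(bc-t).round(4))
E
python3 f.py t1wrist
```

```text
tcp [ 0.4918563  -0.10067045  0.21157321] face ctr [ 0.4932 -0.1079  0.2027] normal [ 0.0056 -1.      0.0045] rms 0.000845163713829455 [  256   181   122   169 11560]
((-0.13399505615234375, 8.169906616210938), (91.23487854003906, 61.08518600463867), 89.5381851196289)
face centre [ 0.4931 -0.1078  0.2109] block centre [ 0.493  -0.0998  0.2109] rel tcp [ 0.0012  0.0008 -0.0007]
```

```bash
cat >> f.py <<'E'
v=h[:,0,1];A=np.c_[(pts-t)@ex,(pts-t)@ez,v]*1000
v0=v.min();bot=A[v==v0];print('bottom z rel tcp',np.median(bot[:,1]))
s=A[(v>v0+8)&(v<v0+45)];l=s[s[:,0]<0][:,0];rr=s[s[:,0]>0][:,0];print('sides x rel tcp',np.median(l),np.median(rr),'mid',(np.median(l)+np.median(rr))/2)
print('face y rel tcp',fc[1]-t[1])
E
python3 f.py t1wrist | tail -3
```

```text
bottom z rel tcp -46.323507133804355
sides x rel tcp -24.682018758013932 27.953826958358498 mid 1.635904100172283
face y rel tcp -0.007164057337867902
```

Emit:
send_rows(steps="-1 0.01 0.028 0 0 0 0;-1 0.01 0.028 0 0 0 0;-1 0.01 0.028 0 0 0 0;-1 0.01 0.028 0 0 0 0;-1 0.01 0.028 0 0 0 0")

```text
clock: 8.73
eef_pos: [0.543, 0.0368, 0.2115]
tool_rot: [-0.651, 0.656, 0.271, 0.27]
ft_force: [-0.1, -0.4, -0.3]
grip_width: 0.0519
grasp_force: 62.9
```

Emit:
send_rows(steps="-1 0.01 0.028 0 0 0 0.01;-1 0.01 0.028 0 0 0 0;-1 0 0.028 -0.02 0 0 0;-1 0 0 -0.02 0 0 0;-1 0 0 -0.02 0 0 0")

```text
clock: 9.15
eef_pos: [0.5627, 0.1215, 0.1513]
tool_rot: [0.656, -0.651, -0.272, -0.268]
ft_force: [-0.4, 0.0, -0.7]
grip_width: 0.0519
grasp_force: 62.9
```

```bash
python3 d.py t2; sed -i 's/in ("t1wrist","scene0","side0")/in __import__("sys").argv[1:]/' e2.py; python3 e2.py t2wrist; python3 f.py t2wrist
```

```text
[-0.163  0.536 -0.016  1.188  0.769 -1.809] [0.5627 0.1215 0.1513] [[0.005, -1.0, -0.007], [-0.709, -0.008, 0.706], [-0.706, 0.002, -0.709]] 0.051949780921005134
t2wrist
  disc 3172 [318.  56.] [0.5596 0.0842 0.0335] [array([557.5,  81.8]), array([39.5, 61.5]), np.float64(1.8)]
   rim x0.50 247 0.1276 0.1317
   rim x0.52 234 0.1325 0.1351
   rim x0.54 233 0.1339 0.1357
   rim x0.56 232 0.1338 0.1359
   rim x0.58 214 0.1348 0.1363
   rim x0.60 220 0.135 0.1365
   rim x0.62 233 0.1317 0.1349
   rim x0.64 287 0.1219 0.1286
   rim x0.66 445 0.1001 0.1133
tcp [0.56169357 0.12038419 0.1502814 ] face ctr [0.5627 0.115  0.143 ] normal [ 0.0136 -0.9999  0.002 ] rms 0.0006570774987209365 [  261   180   117   169 11468]
((-2.3478355407714844, 8.479438781738281), (60.87564468383789, 91.65974426269531), 0.6044702529907227)
face centre [0.5604 0.115  0.1515] block centre [0.5603 0.123  0.1514] rel tcp [-0.0014  0.0026  0.0012]
bottom z rel tcp -44.827034254676946
sides x rel tcp -25.335567572200844 27.242312290389854 mid 0.9533723590945051
face y rel tcp -0.005415098372465427
```

View pics/t2wrist.png

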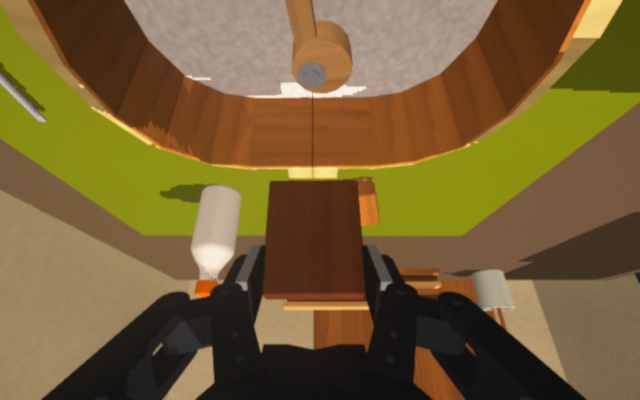

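The wrist view shows the seam at u≈312.5 (rows 97–165), the pivot screw at (312,75) and the held block centred at u≈314.

```bash
python3 - <<'E'
from h import *
z=np.load("t2wrist.npz");K,W,D,F=z["K"],z["W"],z["D"],z["F"].astype(int)
p=cloud(D,K,W);g=F.mean(-1)
for v in range(105,160,9):
    u=300+g[v,300:326].argmin();o,d=ray(K,W,u,v);print(v,u,(o+d*(.1355-o[1])/d[1]).round(4),p[v,u].round(4))
print('base',plane(K,W,312.5,97,.012),'pivot',p[75,312].round(4))
b=F[240,240:390];print(np.nonzero(np.diff((b[:,0]>60).astype(int)))[0]+240, p[190:230:10,314].round(4).tolist())
w=(abs(p[...,0]-.563)<.04)&(p[...,2]>.02)&(p[...,2]<.074)&(p[...,1]>.125)&(p[...,1]<.145);q=p[w];c=np.polyfit(q[:,0]-.563,q[:,1],1);print('wall y',c,len(q))
E
```

```text
105 312 [0.5634 0.1355 0.0216] [0.5634 0.1349 0.0222]
114 312 [0.5634 0.1355 0.0313] [0.5634 0.1353 0.0316]
123 312 [0.5634 0.1355 0.0407] [0.5634 0.1348 0.0414]
132 312 [0.5634 0.1355 0.0497] [0.5634 0.1349 0.0502]
141 312 [0.5634 0.1355 0.0584] [0.5634 0.1363 0.0577]
150 312 [0.5634 0.1355 0.0668] [0.5634 0.1343 0.0677]
159 312 [0.5634 0.1355 0.0749] [0.5634 0.1353 0.0751]
base [0.56300878 0.13604583 0.012     ] pivot [0.5636 0.0938 0.0377]
[] [[0.5623, 0.115, 0.1123], [0.5623, 0.1151, 0.1191], [0.5623, 0.1152, 0.1256], [0.5623, 0.1151, 0.1319]]
wall y [0.01493698 0.13584266] 5629
```

Emit:
send_rows(steps="-1 0.0007 0.002 -0.01 0 0 0;-1 0 0 -0.02 0 0 0;-1 0 0 -0.02 0 0 0;-1 0 0 -0.02 0 0 0;-1 0 0 -0.015 0 0 0")

```text
clock: 9.72
eef_pos: [0.5643, 0.1217, 0.0666]
tool_rot: [0.655, -0.652, -0.272, -0.269]
ft_force: [-0.3, -0.2, -0.5]
grip_width: 0.0522
grasp_force: 62.9
```

Emit:
send_rows(steps="-1 0 0 -0.005 0 0 0;-1 0 0 0 0 0 0;-1 0 0.0015 0 0 0 0;-1 0 0 0 0 0 0;-1 0 0 -0.0015 0 0 0")

```text
clock: 10.13
eef_pos: [0.5645, 0.1245, 0.0616]
tool_rot: [0.656, -0.651, -0.271, -0.269]
ft_force: [0.3, 0.2, -0.7]
grip_width: 0.0522
grasp_force: 62.9
```

```bash
python3 -c "
from h import *
for i in range(1):
  o=get_obs();print(o['eef_pos'],o['ft_force'],o['ft_torque'])"; python3 d.py t3; python3 f.py t3wrist
```

```text
[0.56447659 0.12453492 0.0615822 ] [ 0.2570039   0.17695793 -0.70258941] [-0.74494701  0.00458806  0.00435754]
[-0.158  0.643 -0.1    0.99   0.771 -1.801] [0.5645 0.1245 0.0616] [[0.004, -1.0, -0.005], [-0.708, -0.007, 0.707], [-0.707, 0.0, -0.708]] 0.05215905879922909
tcp [0.56353763 0.12475087 0.06049021] face ctr [0.5653 0.118  0.0577] normal [ 0.005  -1.     -0.0024] rms 0.0014780366452521961 [  209   181   211   169 12225]
((-6.329364776611328, 3.852710723876953), (79.39520263671875, 103.51483154296875), 75.49994659423828)
face centre [0.5589 0.1179 0.0615] block centre [0.5589 0.1259 0.0615] rel tcp [-0.0046  0.0012  0.0011]
bottom z rel tcp -44.2507628988745
sides x rel tcp -26.34151284063399 27.836334409810235 mid 0.7474107845881228
face y rel tcp -0.006803927160436721
```

Emit:
send_rows(steps="-1 -0.0008 0 -0.001 0 0 0;-1 0 0 -0.001 0 0 0;-1 0 0 -0.001 0 0 0;-1 0 0 0 0 0 0;-1 0 0 0 0 0 0")

```text
clock: 10.7
eef_pos: [0.5625, 0.1251, 0.0586]
tool_rot: [0.655, -0.652, -0.273, -0.269]
ft_force: [-3.3, -2.3, 8.3]
grip_width: 0.052
grasp_force: 63.7
```

Emit:
send_rows(steps="-1 0 0 -0.001 0 0 0;-1 0 0 0 0 0 0;-1 0 0 0 0 0 0;-1 0 0 0 0 0 0;-1 0 0 0 0 0 0")

```text
clock: 11.12
eef_pos: [0.5626, 0.1253, 0.0586]
tool_rot: [0.654, -0.651, -0.273, -0.27]
ft_force: [-3.8, -4.1, 13.0]
grip_width: 0.0519
grasp_force: 64.0
```

Emit:
send_rows(steps="-1 0 0 0.001 0 0 0;-1 0 0 0 0 0 0;0.3 0 0 0 0 0 0;0.4 0 0 0 0 0 0;0.5 0 0 0 0 0 0")

```text
clock: 11.53
eef_pos: [0.5623, 0.1248, 0.0566]
tool_rot: [0.655, -0.652, -0.273, -0.268]
ft_force: [0.5, -0.0, 0.1]
grip_width: 0.0642
grasp_force: 0.0
```

Emit:
send_rows(steps="0.55 0 0 0 0 0 0;0.55 0 0 0 0 0 0;0.55 0 0 0 0 0 0;0.55 0 0 0 0 0 0;0.55 0 0 0 0 0 0")

```text
clock: 11.95
eef_pos: [0.5623, 0.1248, 0.0567]
tool_rot: [0.655, -0.652, -0.273, -0.268]
ft_force: [0.6, -0.3, 0.3]
grip_width: 0.0664
grasp_force: 0.0
```

```bash
python3 d.py t4; python3 f.py t4wrist
```

```text
[-0.157  0.649 -0.106  0.982  0.771 -1.801] [0.5623 0.1248 0.0567] [[0.002, -1.0, -0.008], [-0.708, -0.007, 0.707], [-0.707, 0.004, -0.707]] 0.06636342447003728
tcp [0.56239853 0.1248113  0.05678884] face ctr [0.564  0.1183 0.0565] normal [ 0.0023 -0.9996 -0.0281] rms 0.003686735195333278 [  139   184   311   165 14334]
((5.625816345214844, -0.2827491760253906), (84.73037719726562, 153.56504821777344), 84.44214630126953)
face centre [0.5696 0.1183 0.0563] block centre [0.5696 0.1263 0.0565] rel tcp [ 0.0072  0.0015 -0.0003]
bottom z rel tcp -43.896249274778974
sides x rel tcp -36.80934711163407 27.051059071234015 mid -4.879144020200027
face y rel tcp -0.006526520109083611
```

View pics/t4wrist.png

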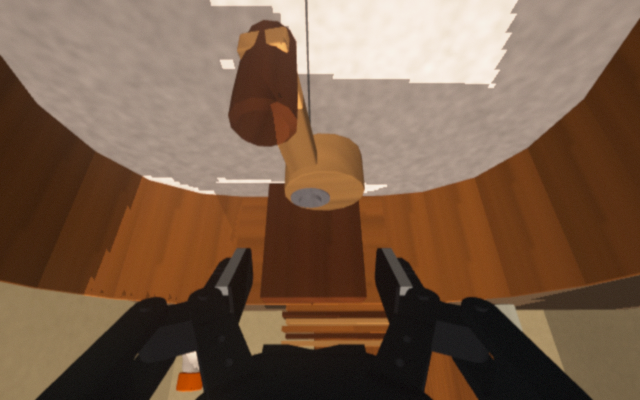

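The wrist view shows the block standing free of both fingers against the tail, spanning (262..366,184..300). The knob is at (268,85) and the cam pivot at (312,198). I'll retreat and turn the tool vertical over the knob.

Emit:
send_rows(steps="0.55 0 -0.01 0.012 0 0 0;0.55 0 -0.013 0.02 0 0 0;0.55 0 -0.015 0.02 0 0 0;0.55 0 -0.018 0.025 0 0 0;0.55 0 -0.018 0.025 0 0 0")

```text
clock: 12.52
eef_pos: [0.5618, 0.0504, 0.1596]
tool_rot: [0.655, -0.651, -0.273, -0.268]
ft_force: [0.6, -0.3, 0.4]
grip_width: 0.0662
grasp_force: 0.0
```

Emit:
send_rows(steps="0.3 0.002 -0.003 0.004 -0.112 0 0;0 0.002 -0.003 0.004 -0.112 0 0;-0.3 0.002 -0.003 0.004 -0.112 0 0;-0.3 0.002 -0.004 0.004 -0.112 0 0;-0.3 0.002 -0.004 0.004 -0.112 0 0")

```text
clock: 12.93
eef_pos: [0.5731, 0.033, 0.1804]
tool_rot: [0.704, -0.702, -0.079, -0.076]
ft_force: [0.2, 0.0, 0.2]
grip_width: 0.0299
grasp_force: 0.0
```

Emit:
send_rows(steps="-0.3 0.002 -0.004 0.004 -0.112 0 0;-0.3 0.002 -0.004 0.004 -0.112 0 0;-0.3 0 0 0 0 0 0.09;-0.3 0 0 0 0 0 0.09;-0.3 0 0 0 0 0 0")

```text
clock: 13.35
eef_pos: [0.5763, 0.0267, 0.187]
tool_rot: [0.769, -0.639, -0.003, 0.002]
ft_force: [-0.9, -0.3, -0.6]
grip_width: 0.0297
grasp_force: 0.0
```

```bash
python3 d.py t5; python3 e2.py t5wrist; python3 - <<'E'
from h import *
for n in("t5scene","t5side","t5wrist"):
    z=np.load(n+".npz");F=z["F"].astype(int);p=cloud(z["D"],z["K"],z["W"]);X,Y,Z=p[...,0],p[...,1],p[...,2]
    m=(abs(X-.5634)<.045)&(Y>.1)&(Y<.15)&(Z>.072)&(Z<.086);dark=m&(F.max(-1)<115)&(F[...,0]>F[...,1]*1.3)
    q=p[dark];
    if len(q)>5: print(n,'block top',len(q),q.mean(0).round(4),q.min(0).round(4),q.max(0).round(4))
E
```

```text
[ 0.046  0.42   0.143  1.301  0.    -1.71 ] [0.5763 0.0267 0.187 ] [[0.184, -0.983, -0.007], [-0.983, -0.184, -0.0], [-0.001, 0.007, -1.0]] 0.029743102529687832
t5wrist
 line n 313 434 x=565.2 + -0.0151 y x at tail 563.2001493256876 -119.99201330481027 14.914083370958362
  disc 1043 [317. 237.] [0.5598 0.0845 0.0335] [array([558.2,  75.8]), array([39.1, 72.5]), np.float64(3.0)]
  disc 136 [309. 262.] [0.5633 0.1184 0.0334] [array([562.6, 118.4]), array([53.6,  1.8]), np.float64(0.3)]
  knob 243 [313. 189.] [0.5762 0.0251 0.0515] [array([575.9,  25.6]), array([16.3, 17. ]), np.float64(10.9)]
   rim x0.52 40 0.1345 0.136
   rim x0.54 293 0.1175 0.1273
   rim x0.56 384 0.1174 0.1263
   rim x0.58 315 0.1176 0.1267
   rim x0.64 113 0.1224 0.1291
   rim x0.66 152 0.1001 0.1151
t5scene block top 91 [0.5667 0.1257 0.0783] [0.5355 0.116  0.0723] [0.5992 0.1357 0.0829]
t5side block top 128 [0.5623 0.1296 0.0793] [0.538  0.1211 0.0759] [0.5881 0.1393 0.0828]
t5wrist block top 1081 [0.5589 0.1265 0.0791] [0.5219 0.117  0.072 ] [0.5863 0.1384 0.082 ]
```

View pics/t5wrist.png

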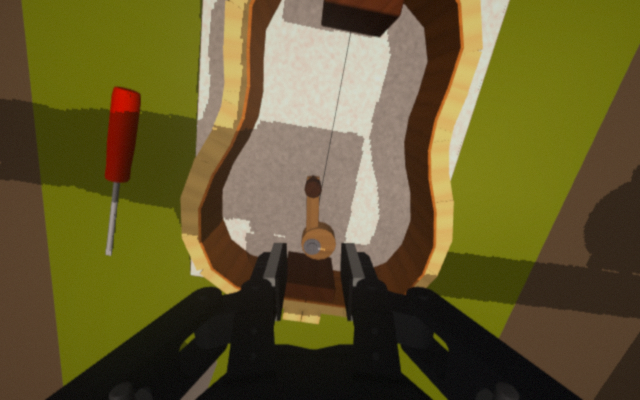

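The wrist view shows the knob at (313,189), the pivot at (312,246), and the block standing behind the fingers at about (309,272). I'll straddle the knob.

Emit:
send_rows(steps="-0.3 0 -0.001 -0.035 0 0 0;-0.3 0 0 -0.035 0 0 0;-0.3 0 0 -0.035 0 0 0;-0.3 0 0 -0.025 0 0 0;-0.3 0 0 -0.01 0 0 0")

```text
clock: 13.92
eef_pos: [0.5729, 0.024, 0.0423]
tool_rot: [0.768, -0.641, -0.006, 0.005]
ft_force: [-0.6, -0.5, 0.4]
grip_width: 0.03
grasp_force: 0.0
```

Emit:
send_rows(steps="-0.3 0 0 -0.008 0 0 0;-0.3 0 0 0 0 0 0;-0.3 0 0 0 0 0 0;-0.3 0 0 0 0 0 0;-0.3 0 0 0 0 0 0")

```text
clock: 14.33
eef_pos: [0.578, 0.0248, 0.0407]
tool_rot: [0.768, -0.64, -0.001, 0.001]
ft_force: [-0.6, 0.0, 0.8]
grip_width: 0.03
grasp_force: 0.0
```

```bash
python3 - <<'E'
import numpy as np
P=np.array([.5634,.0945]);K=np.array([.576,.0255]);r=np.linalg.norm(K-P);a=np.degrees(np.arctan2(*(K-P)[::-1]));print(r,a)
pr=K
for t in range(-80,-166,-5):
    q=P+r*np.array([np.cos(np.radians(t)),np.sin(np.radians(t))]);print(t,'tail angle',t+270,q.round(4),(q-pr).round(4));pr=q
E
```

```text
0.0701410008482913 -79.65131591200458
-80 tail angle 190 [0.5756 0.0254] [-0.0004 -0.0001]
-85 tail angle 185 [0.5695 0.0246] [-0.0061 -0.0008]
-90 tail angle 180 [0.5634 0.0244] [-0.0061 -0.0003]
-95 tail angle 175 [0.5573 0.0246] [-0.0061  0.0003]
-100 tail angle 170 [0.5512 0.0254] [-0.0061  0.0008]
-105 tail angle 165 [0.5452 0.0267] [-0.006   0.0013]
-110 tail angle 160 [0.5394 0.0286] [-0.0058  0.0018]
-115 tail angle 155 [0.5338 0.0309] [-0.0057  0.0023]
-120 tail angle 150 [0.5283 0.0338] [-0.0054  0.0028]
-125 tail angle 145 [0.5232 0.037 ] [-0.0052  0.0033]
-130 tail angle 140 [0.5183 0.0408] [-0.0049  0.0037]
-135 tail angle 135 [0.5138 0.0449] [-0.0045  0.0041]
-140 tail angle 130 [0.5097 0.0494] [-0.0041  0.0045]
-145 tail angle 125 [0.5059 0.0543] [-0.0037  0.0049]
-150 tail angle 120 [0.5027 0.0594] [-0.0033  0.0052]
-155 tail angle 115 [0.4998 0.0649] [-0.0028  0.0054]
-160 tail angle 110 [0.4975 0.0705] [-0.0023  0.0057]
-165 tail angle 105 [0.4956 0.0763] [-0.0018  0.0058]
```

Emit:
send_rows(steps="-0.3 -0.0065 -0.0008 0 0 0 -0.087;-0.3 -0.0061 -0.0003 0 0 0 -0.087;-0.3 -0.0061 0.0003 0 0 0 -0.087;-0.3 -0.0061 0.0008 0 0 0 -0.087;-0.3 -0.006 0.0013 0 0 0 -0.087")

```text
clock: 14.75
eef_pos: [0.5474, 0.026, 0.0406]
tool_rot: [-0.61, 0.792, 0.002, -0.0]
ft_force: [2.2, -1.1, -0.2]
grip_width: 0.0294
grasp_force: 0.8
```

Emit:
send_rows(steps="-0.3 -0.0029 0.0009 0 0 0 -0.044;-0.3 -0.0029 0.0009 0 0 0 -0.044;-0.3 -0.0028 0.0011 0 0 0 -0.044;-0.3 -0.0029 0.0012 0 0 0 -0.044;-0.3 0 0 0 0 0 0")

```text
clock: 15.17
eef_pos: [0.5352, 0.0301, 0.0404]
tool_rot: [-0.54, 0.842, 0.002, -0.0]
ft_force: [0.5, -0.7, 0.6]
grip_width: 0.0303
grasp_force: 0.3
```

Emit:
send_rows(steps="-0.3 -0.0011 0.0006 0 0 0 -0.0175;-0.3 -0.0011 0.0006 0 0 0 -0.0175;-0.3 -0.0011 0.0006 0 0 0 -0.0175;-0.3 -0.0011 0.0006 0 0 0 -0.0175;-0.3 -0.0011 0.0006 0 0 0 -0.0175")

```text
clock: 15.58
eef_pos: [0.5288, 0.0333, 0.039]
tool_rot: [-0.503, 0.865, 0.003, -0.001]
ft_force: [0.8, -1.1, 0.4]
grip_width: 0.0299
grasp_force: 0.7
```

Emit:
send_rows(steps="-0.3 -0.001 0.0007 0 0 0 -0.0175;-0.3 -0.001 0.0007 0 0 0 -0.0175;-0.3 -0.001 0.0007 0 0 0 -0.0175;-0.3 -0.001 0.0007 0 0 0 -0.0175;-0.3 -0.001 0.0007 0 0 0 -0.0175")

```text
clock: 16.0
eef_pos: [0.5234, 0.0367, 0.0387]
tool_rot: [-0.464, 0.886, 0.004, -0.002]
ft_force: [0.8, -1.0, 1.3]
grip_width: 0.0298
grasp_force: 0.7
```

Emit:
send_rows(steps="-0.3 -0.001 0.0007 0 0 0 -0.0175;-0.3 -0.001 0.0007 0 0 0 -0.0175;-0.3 -0.001 0.0008 0 0 0 -0.0175;-0.3 -0.001 0.0008 0 0 0 -0.0175;-0.3 -0.001 0.0008 0 0 0 -0.0175")

```text
clock: 16.42
eef_pos: [0.5184, 0.0405, 0.0388]
tool_rot: [-0.425, 0.905, 0.004, -0.001]
ft_force: [0.9, -1.3, 1.1]
grip_width: 0.03
grasp_force: 0.8
```

Emit:
send_rows(steps="-0.3 -0.0009 0.0008 0 0 0 -0.0175;-0.3 -0.0009 0.0008 0 0 0 -0.0175;-0.3 -0.0009 0.0008 0 0 0 -0.0175;-0.3 -0.0009 0.0008 0 0 0 -0.0175;-0.3 0 0 0 0 0 0")

```text
clock: 16.83
eef_pos: [0.5146, 0.0438, 0.0388]
tool_rot: [-0.393, 0.919, 0.004, -0.001]
ft_force: [0.5, -1.0, 1.1]
grip_width: 0.0296
grasp_force: 0.5
```

Emit:
send_rows(steps="-0.3 -0.0009 0.0008 0 0 0 -0.0175;-0.3 -0.0009 0.0008 0 0 0 -0.0175;-0.3 -0.0009 0.0009 0 0 0 -0.0175;-0.3 -0.0008 0.0009 0 0 0 -0.0175;-0.3 0 0 0 0 0 0")

```text
clock: 17.25
eef_pos: [0.5112, 0.0473, 0.0387]
tool_rot: [-0.361, 0.933, 0.004, -0.001]
ft_force: [0.5, -0.1, 1.0]
grip_width: 0.0295
grasp_force: 0.5
```

Emit:
send_rows(steps="-0.3 -0.0008 0.0009 0 0 0 -0.0175;-0.3 -0.0008 0.0009 0 0 0 -0.0175;-0.3 -0.0008 0.0009 0 0 0 -0.0175;-0.3 0 0 0 0 0 0;-0.3 0 0 0 0 0 0")

```text
clock: 17.67
eef_pos: [0.5089, 0.05, 0.0387]
tool_rot: [-0.337, 0.942, 0.004, -0.001]
ft_force: [1.0, -0.9, 1.1]
grip_width: 0.0301
grasp_force: 0.4
```

Emit:
send_rows(steps="-0.3 -0.0008 0.0009 0 0 0 -0.0175;-0.3 -0.0008 0.0009 0 0 0 -0.0175;-0.3 -0.0008 0.001 0 0 0 -0.0175;-0.3 0 0 0 0 0 0;-0.3 0 0 0 0 0 0")

```text
clock: 18.08
eef_pos: [0.5072, 0.0523, 0.0389]
tool_rot: [-0.312, 0.95, 0.003, -0.0]
ft_force: [3.8, -3.0, -2.4]
grip_width: 0.0296
grasp_force: 2.1
```

Contact is felt at about 4.8 N tangential, up from about 1.3. I'll continue in finer steps.

Emit:
send_rows(steps="-0.3 -0.0007 0.0008 0 0 0 -0.014;-0.3 0 0 0 0 0 0;-0.3 0 0 0 0 0 0;-0.3 0 0 0 0 0 0;-0.3 0 0 0 0 0 0")

```text
clock: 18.5
eef_pos: [0.5068, 0.0529, 0.0389]
tool_rot: [-0.305, 0.952, 0.003, -0.0]
ft_force: [4.2, -2.1, -2.8]
grip_width: 0.0298
grasp_force: 2.6
```

Emit:
send_rows(steps="-0.3 -0.0007 0.0008 0 0 0 -0.014;-0.3 0 0 0 0 0 0;-0.3 0 0 0 0 0 0;-0.3 0 0 0 0 0 0;-0.3 0 0 0 0 0 0")

```text
clock: 18.92
eef_pos: [0.5064, 0.0535, 0.0389]
tool_rot: [-0.298, 0.955, 0.003, 0.0]
ft_force: [3.8, -3.7, -3.4]
grip_width: 0.0301
grasp_force: 3.0
```

Emit:
send_rows(steps="-0.3 -0.0007 0.001 0 0 0 -0.014;-0.3 0 0 0 0 0 0;-0.3 0 0 0 0 0 0;-0.3 0 0 0 0 0 0;-0.3 0 0 0 0 0 0")

```text
clock: 19.33
eef_pos: [0.5062, 0.0539, 0.0389]
tool_rot: [-0.291, 0.957, 0.002, 0.0]
ft_force: [5.0, -5.4, -4.2]
grip_width: 0.0302
grasp_force: 3.9
```

About 7 N firm bearing. I'll back off the pad, lift clear and check.

Emit:
send_rows(steps="-0.3 0.0015 -0.002 0 0 0 0;-0.3 0.0025 -0.0025 0 0 0 0;-0.3 0 0 0 0 0 0;-0.3 0 0 0.02 0 0 0;-0.3 0 0 0.03 0 0 0")

```text
clock: 19.75
eef_pos: [0.5046, 0.0508, 0.0861]
tool_rot: [-0.292, 0.956, 0.005, -0.005]
ft_force: [0.5, 0.2, -0.5]
grip_width: 0.0298
grasp_force: 0.0
```

Emit:
send_rows(steps="-0.3 0 0 0.03 0 0 0;-0.3 0 -0.02 0.03 0 0 0;-0.3 0 -0.02 0.03 0 0 0;-0.3 0 0 0 0 0 0;-0.3 0 0 0 0 0 0")

```text
clock: 20.17
eef_pos: [0.5094, 0.0104, 0.1807]
tool_rot: [-0.291, 0.957, 0.004, 0.001]
ft_force: [0.3, 0.1, -0.8]
grip_width: 0.0299
grasp_force: 0.0
```

```bash
python3 d.py t6; python3 - <<'E'
from h import *
for n in("t6scene","t6side","t6wrist"):
    z=np.load(n+".npz");F=z["F"].astype(int);p=cloud(z["D"],z["K"],z["W"]);X,Y,Z=p[...,0],p[...,1],p[...,2]
    m=(abs(X-.5634)<.04)&(Y>.1)&(Y<.145)&(F.max(-1)<115)&(F[...,0]>F[...,1]*1.3)
    q=p[m&(Z>.075)&(Z<.086)]; print(n,'block top',len(q),q.mean(0).round(4) if len(q) else '')
    f=p[m&(Z>.04)&(Z<.072)&(abs(X-.5634)<.022)&(Y<.128)]
    if len(f)>20:
        c=np.linalg.lstsq(np.c_[f[:,0]-.5634,f[:,2]-.055,np.ones(len(f))],f[:,1],rcond=None)[0];print('  face y=',c[2],'yaw slope',c[0],'tilt slope',c[1],len(f))
    k=p[(Z>.046)&(Z<.056)&(abs(X-.51)<.03)&(abs(Y-.05)<.03)];print('  knob',k.mean(0).round(4) if len(k) else '')
E
python3 -c "
import cv2;f=cv2.imread('pics/t6wrist.png');cv2.imwrite('pics/c6.png',f)"
```

```text
[ 0.016  0.287 -0.067  1.216  0.008 -0.575] [0.5094 0.0104 0.1807] [[-0.83, -0.557, 0.0], [-0.557, 0.83, 0.008], [-0.004, 0.006, -1.0]] 0.029917019543603974
t6scene block top 43 [0.5592 0.1248 0.0789]
  knob [0.5144 0.0467 0.05  ]
t6side block top 51 [0.5482 0.1305 0.0796]
  knob [0.5118 0.0521 0.0505]
t6wrist block top 211 [0.5371 0.1297 0.0792]
  face y= 0.11984311463800008 yaw slope 0.0021241905249437623 tilt slope 0.002218275023192856 79
  knob [0.5101 0.0479 0.0514]
```

View pics/c6.png

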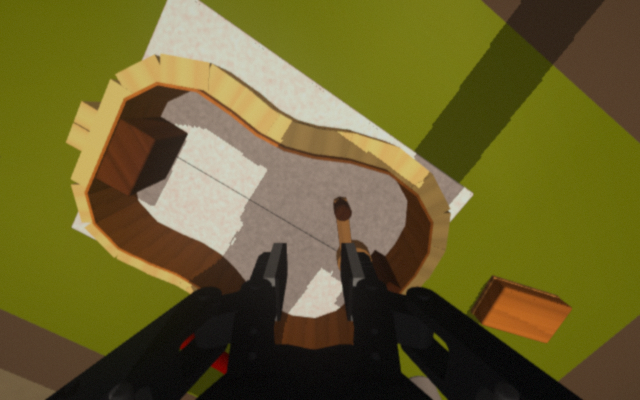

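The wrist view shows the knob swung to (342,208) and left there, with the block's face flat against the tail at about (385,270). I'll check the block's centring.

```bash
python3 - <<'E'
from h import *
for n in("t5scene","t6scene","t5side","t6side"):
    z=np.load(n+".npz");F=z["F"].astype(int);K,W=z["K"],z["W"];p=cloud(z["D"],K,W);X,Y,Z=p[...,0],p[...,1],p[...,2]
    m=(abs(X-.5634)<.036)&(Y>.112)&(Y<.142)&(Z>.074)&(Z<.086)&(F[...,0]<112)&(F[...,0]>F[...,1]*1.2)
    v,u=np.nonzero(m);q=np.array([plane(K,W,a,b,.08) for a,b in zip(u,v)])
    print(n,len(q),np.percentile(q[:,0],[0,2,98,100]).round(4),np.percentile(q[:,1],[2,98]).round(4))
E
```

```text
t5scene 86 [0.5356 0.54   0.5948 0.6009] [0.1162 0.135 ]
t6scene 46 [0.5356 0.5394 0.5941 0.5971] [0.1171 0.1339]
t5side 123 [0.538  0.5382 0.588  0.5881] [0.1228 0.1363]
t6side 51 [0.538  0.5381 0.5585 0.5585] [0.1254 0.1363]
```

```bash
python3 -c "
from workcell import *
print(job_done())"
```

```text
the job is handed in; nothing more can be done
None
```

The tail block stands upright and centred on the seam, flat against the sides at the tail; the cam was swung round to about 7 N at the knob and left there, and the job is handed in (no verdict was returned).

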